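Seat the keyed crucible carrier on the balance

ROBOT

A 6-joint arm with a two-finger parallel gripper is mounted at the origin on the work surface. World frame = base frame: x ahead of the robot, y to its left, z up, the work surface at z = 0. Lengths are in m, angles in degrees, forces in N, time in s.
With the tool pointing down it reaches from about 0.375 to 0.9 m from the base axis. Payload 3.1 kg.
Tool frame: the origin (TCP) lies midway between the tips of the shut fingers; the grasp point (between the pads) lies 19 mm behind it (bot.hold_point_z is the distance from the TCP to the grasp point, in m); z points along the fingers, y is the line along which they close (so a half turn about z gives the same grasp; the last joint's range is limited). The gripper opens to 87 mm and grips with 3 to 60 N. Pads are 19 mm wide; open, the fingers measure 117 mm over their backs; the gripper's body (75 mm by 190 mm) begins 51 mm behind the grasp point.
Start: joints at [-81.389, 30.224, 82.088, -0, 67.689, -10.227], TCP at [0.202, -0.591, 0.223] pointing down, gripper open.
Joint ranges: [-176.69, 176.69], [-43.24, 126.21], [12.49, 139.97], [-82, 262], [0, 151.66], [-163.58, 163.58]. Speed limits (degrees/s): [159.86, 159.86, 180, 180, 180, 180].

INTERFACE

Orientations are given as a 3x3 rotation matrix whose columns are the frame's x, y, z axes.
In Python, from rig import read_state, optics, order, bot gives the robot as it stands.
- The arm moves only by the tool drive_tool, never from a script. Its argument "steps" is a list of rows, each a list of 7 numbers: the finger opening in mm, from 0 to 87, then the shift along the tool's x, y, z normalised to -1 to 1, where 1 is 0.12 m, then the turn, a rotation vector about the tool's x, y, z normalised to -1 to 1, where 1 is 1.5 rad. In form: [[jaw, tx, ty, tz, ax, ay, az], ...]. A call has 1 to 8 rows; each row is the pose to reach, as a shift and turn from the pose commanded when the call began, along the tool's axes at that moment; what a row does not reach only later rows make up. A row lasts 1/10 s, in which the tool goes at most 50 mm and 8.59 degrees, less where a joint would pass 70% of its speed; a pose out of reach is approached as far as the arm can. A call with a number of a shift or a turn outside -1 to 1 is refused whole. A call with a gripper value outside its range is refused whole. The fingers move at their own pace and stop on an object; the grip force is fixed at half the most. Time passes only in rows, so rows that repeat a pose let the fingers close. It gives the time, the measured TCP pose, the force, the opening and the grip force at its end, in the units of the state.
- read_state(): the state, without advancing time (a new reading comes with each control period).
- optics.capture(name): name is "scene" or "top" or "wrist"; returns a dict with "color" (480x640x3 uint8, blue, green, red), "range_z" (480x640 float32, m along the optical axis (not along the pixel's ray), 0 where there is no reading), "fx", "fy", "cx", "cy" (pixels), "rvec" (rotation vector, rad) and "tvec" (3), from world to camera coordinates, as OpenCV has them. Camera axes: x right, y down, z forward; pixel columns grow to the right and rows downward; lengths in m; the calibration is good to about 2 mm. A picture is of the moment at which its call begins.
- order.hand_in(): hands the job in; it is judged then, once.
The state is a dict: "time_s": time; "joint_positions": joint angles; "qvel": joint speeds; "tau": joint torques, N m; "position": TCP position; "tcp_rot": TCP orientation; "force": force on the tool from outside, world axes, zero at the start; "moment": the same for the moment, N m; "opening": opening from 0.0 (shut) to 1.0 (fully open); "grasp_force": force on a finger pad.
Only numpy, scipy, OpenCV 4.12 (cv2) and the standard library are available. Lean on these libraries where they do the work, as an engineer would, in place of code of your own. Each camera call takes 0.05 s, during which the arm holds its last target. There are 200 camera calls.

TASK

Pick up the crucible carrier with the flat bar grip and four crucibles, turn it so that the key under it lines up with the long slot in the balance's steel stage, and, still holding it, lower and press it only lightly until it goes fully home with its disc flat on the stage; then let go. Do not drop it or lean on the balance, and leave the other carrier (round knob, three crucibles) where it is.

Things in the scene. Friction and masses are not known exactly. Their poses are not given: they have to be found in the camera images.
- carrier: Loose, 0.3 kg: aluminium disc 100 across, 8 thick, four crucibles (tops at z 33), grey flat bar grip on a stem: 46 long (x), 14 thick (y), z 44 to 76, middle z 60. Under it a key bar 54 long (x, parallel to the grip), 14 wide, down to z -12. mm from origin: centre of disc's underside, z up. Half turn = same. Starts on a grey ring 22 high, key hanging inside: lift 20 straight up to clear.
- slot (a point): Middle of the slot's mouth, level with the top of the square steel stage (110 mm) on the balance, 78 mm above the bench. Slot 70 mm long (x), 30 wide (y), 15 deep, dark floor, rigid. The key drops in within 8 mm sideways and about 15 degrees, either way round; seated, the disc rests on the stage and the carrier's origin is level with this point.
- spare: The other carrier, to be left alone: same disc, three crucibles, a round grey knob (34 mm across, 46 to 72 mm above its origin) and a round foot 50 mm across that cannot enter the slot. Origin: centre of its disc's underside. Stands loose on an identical grey ring.
- balance: White balance, fixed to the bench, display towards the robot. Origin: on the bench, under the slot's middle, axes as the slot's. Housing 200 mm wide (y), 60 mm high from 85 mm behind to 85 mm in front of the origin, then 38 to 42 mm high out to 175 mm in front (-x); the stage stands 18 mm above the housing.
Not all that is in view belongs to the job. What is shaped like the carrier but blue or purple is not meant.

How it is judged:
By the outcome, as a careful person would: the job done as asked, in the order asked, and still so for the second after the job is handed in, with the robot touching nothing.
It also fails if it takes over 35 s, if anything falls off the work surface, if the arm or the gripper's body presses on something with over 40 N, if the wrist force passes 120 N, or if a joint passes its speed limit or range.

## Working session

There is one attempt and no reset: what is moved stays moved. The work goes in short steps, Python scripts to look and compute and a tool call to move; the robot and the scene stay as the last step left them, time stands still between calls to the robot, and variables do not carry over. Pictures are saved under pics/ and viewed, at most 10 in all, crops included, and the job is handed in when it is done.

Besides the shell and the picture viewer there is one more tool, called after "Request:" in YAML: its name, and indented under it one key for each argument. drive_tool: Moves the arm, as the interface text tells. Scaled input: -1 to 1 covers 0.12 m each way for a shift and 1.5 rad each way for a turn. Its arguments: {"type":"object","properties":{"steps":{"type":"array"}},"required":["steps"]}

```bash
mkdir -p pics; cat > h.py <<'E'
import numpy as np, cv2
from rig import read_state, optics, order, bot
def cap(n):
    c=optics.capture(n); R=cv2.Rodrigues(np.array(c["rvec"],float))[0]; t=np.array(c["tvec"],float).ravel()
    z=c["range_z"]; v,u=np.indices(z.shape)
    P=np.stack([(u-c["cx"])/c["fx"]*z,(v-c["cy"])/c["fy"]*z,z],-1)
    W=(P-t)@R; W[z==0]=np.nan
    return c,W
E
python3 - <<'E'
from h import *
for n in("scene","top"):
    c,W=cap(n); cv2.imwrite(f"pics/{n}1.png",c["color"]); np.save(n+".npy",W); cv2.imwrite(n+".png",c["color"])
    print(n,(-cv2.Rodrigues(np.array(c["rvec"],float))[0].T@np.array(c["tvec"],float).ravel()).round(3))
s=read_state();print(s["time_s"],s["tcp_rot"],s["force"])
E
```

```text
scene [1.158e+00 1.000e-03 1.260e+00]
top [0.367 0.235 1.385]
0.1 [[ 9.46427203e-01  3.22917095e-01 -3.13391138e-04]
 [ 3.22917091e-01 -9.46425348e-01  1.90076956e-03]
 [ 3.17189667e-04 -1.90013937e-03 -9.99998144e-01]] [-0.26036319 -0.27539651 -0.13854347]
```

View pics/scene1.png

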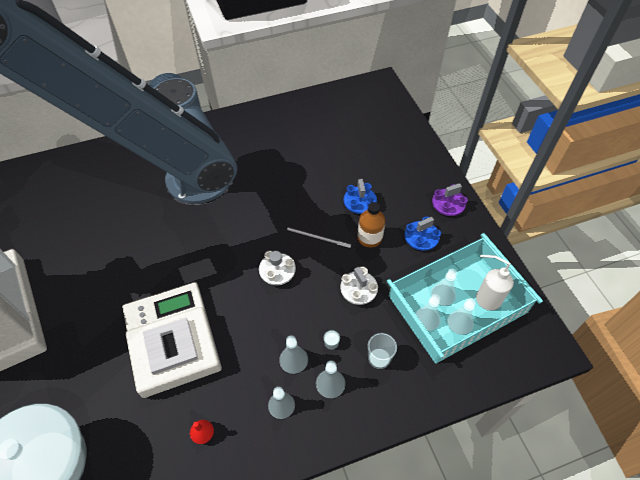

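View pics/top1.png

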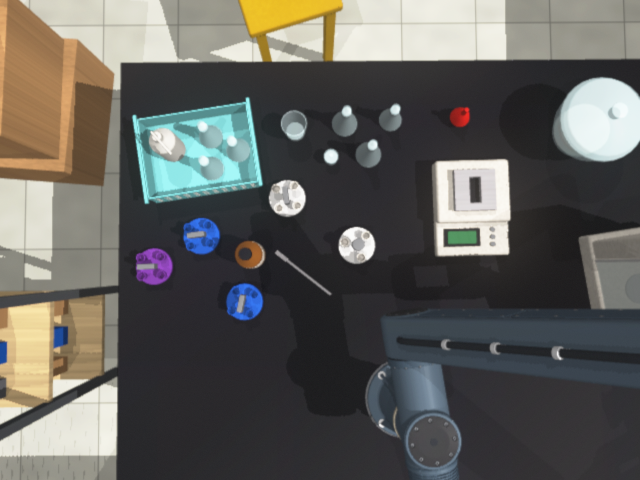

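Silver candidates in the top view: (287,197) appears to have a bar grip and four crucibles, so it should be the carrier. (357,245) has a round knob and should be the spare. The blue pieces at (201,236) and (245,301) and the purple one at (153,266) are excluded by colour. The balance stage is at (475,189). Next I'll measure and confirm in one crop.

```bash
python3 - <<'E'
from h import *
W=np.load("top.npy"); im=cv2.imread("top.png")
a=cv2.resize(im[160:280,250:400],None,fx=5,fy=5,interpolation=cv2.INTER_CUBIC); cv2.imwrite("pics/crop1.png",a)
def box(m,W): 
    p=W[m][:,:2]; r=cv2.minAreaRect((p*1000).astype(np.float32)); return len(p),p.mean(0).round(4),r
def region(W,cx,cy,r): return np.hypot(W[...,0]-cx,W[...,1]-cy)<r
for n,im_ in(("top","top.png"),("scene","scene.png")):
    W=np.load(n+".npy"); I=cv2.imread(im_).astype(int)
    if n=="top":
        c0=np.nanmean(W[193:202,283:292].reshape(-1,3),0); b0=np.nanmean(W[185:193,472:478].reshape(-1,3),0); s0=np.nanmean(W[243:247,355:359].reshape(-1,3),0)
        print(c0,b0,s0)
    z=W[...,2]; R=region(W,*c0[:2],.06)
    print(n,"grip",box(R&(z>.088)&(z<.11),W),"\n disc",box(R&(z>.022)&(z<.04),W))
    B=region(W,*b0[:2],.09)
    print(" stage",box(B&(z>.072)&(z<.085),W), "\n slot",box(region(W,*b0[:2],.05)&(z<.071)&(z>.055),W), np.nanmedian(z[B&(z>.072)]))
    d=region(W,*b0[:2],.045)&(I.max(-1)<80); print(" dark",box(d,W),np.nanmedian(z[d]))
E
```

```text
[0.55159204 0.31658876 0.07298857] [ 0.57148802 -0.18919088  0.06526097] [0.42160261 0.13382385 0.09549756]
top grip (94, array([0.5554, 0.3205]), ((555.7469482421875, 320.43853759765625), (45.4308967590332, 13.737223625183105), 7.6948723793029785)) 
 disc (766, array([0.554 , 0.3199]), ((555.6727294921875, 320.2134094238281), (96.69092559814453, 98.0316162109375), 45.37989044189453))
 stage (1438, array([ 0.5683, -0.1852]), ((568.2002563476562, -185.22451782226562), (111.36428833007812, 113.60968780517578), 1.9806897640228271)) 
 slot (247, array([ 0.5704, -0.1885]), ((569.7633666992188, -188.05799865722656), (67.38817596435547, 27.996559143066406), 3.355794668197632)) 0.07891089023505689
 dark (195, array([ 0.5684, -0.1894]), ((568.726806640625, -188.4512939453125), (63.75440979003906, 25.470048904418945), 3.195671558380127)) 0.06539950942163136
scene grip (106, array([0.5589, 0.3231]), ((556.7189331054688, 323.96197509765625), (46.50409698486328, 17.29292869567871), 6.250927925109863)) 
 disc (640, array([0.5643, 0.3189]), ((558.5643920898438, 322.6752014160156), (97.57939147949219, 97.0464859008789), 68.60193634033203))
 stage (1676, array([ 0.5712, -0.1823]), ((568.3359375, -182.24783325195312), (114.59440612792969, 110.85980224609375), 1.110029697418213)) 
 slot (298, array([ 0.5648, -0.1835]), ((575.721923828125, -183.296875), (89.92839813232422, 28.778575897216797), 0.8352479934692383)) 0.07889013512463353
 dark (257, array([ 0.5652, -0.1851]), ((563.9317016601562, -184.8063201904297), (64.6540298461914, 25.799991607666016), 1.2062774896621704)) 0.06540401978993321
```

View pics/crop1.png

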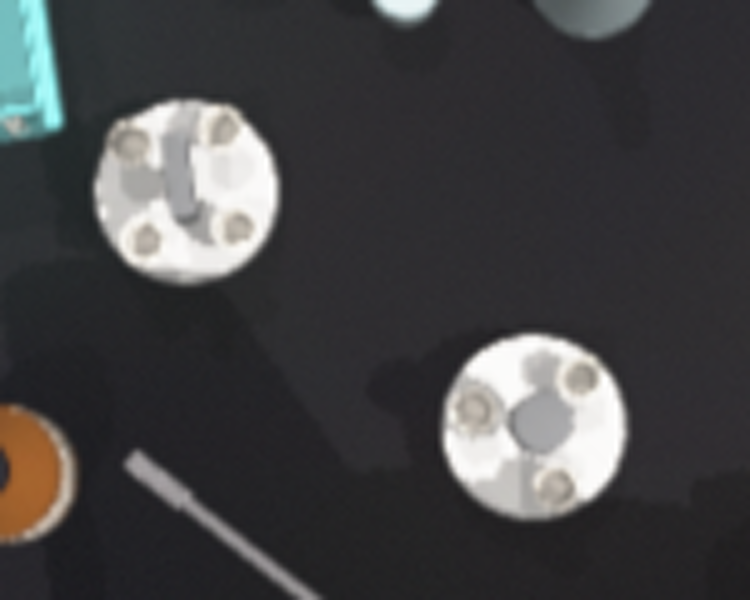

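The crop shows the piece at crop pixel (185,190), top view (287,197), with a flat bar and four crucibles: this is the carrier. The piece at crop pixel (535,425) has a round knob and three crucibles: this is the spare. The bar lies at about 7° in yaw and is centred near (0.556, 0.321). The slot is near (0.568, -0.186) at about 2.5°. I'll start moving.

Request:
drive_tool:
  steps:
    - [87,0.1,-0.1,0,0,0,0]
    - [87,0.3,-0.3,0,0,0,0]
    - [87,0.55,-0.55,0,0,0,0]
    - [87,0.8,-0.8,0,0,0,0]
    - [87,1,-1,0,0,0,0]

```text
time_s: 0.6
position: [0.2771, -0.4364, 0.222]
tcp_rot: [[0.946, 0.323, -0.0], [0.323, -0.946, 0.002], [0.0, -0.002, -1.0]]
force: [0.3, 0.5, -0.3]
opening: 0.997
grasp_force: 0.0
```

Request:
drive_tool:
  steps:
    - [87,0.25,-0.25,0,0,0,0]
    - [87,0.5,-0.5,0,0,0,0]
    - [87,0.75,-0.75,0,0,0,0]
    - [87,1,-1,0,0,0,0]

```text
time_s: 1.0
position: [0.3518, -0.2851, 0.2223]
tcp_rot: [[0.947, 0.322, -0.0], [0.322, -0.947, 0.001], [-0.0, -0.001, -1.0]]
force: [0.6, -0.3, -0.2]
opening: 1.005
grasp_force: 0.0
```

Request:
drive_tool:
  steps:
    - [80,0.25,-0.25,0,0,0,0]
    - [70,0.5,-0.5,0,0,0,0]
    - [60,0.75,-0.75,0,0,0,0]
    - [50,1,-1,0,0,0,0]

```text
time_s: 1.4
position: [0.4266, -0.1328, 0.2224]
tcp_rot: [[0.947, 0.323, -0.0], [0.323, -0.947, 0.0], [-0.0, -0.0, -1.0]]
force: [0.9, 0.1, 0.6]
opening: 0.732
grasp_force: 0.0
```

Request:
drive_tool:
  steps:
    - [44,0.25,-0.25,0,0,0,0]
    - [44,0.5,-0.5,0,0,0,0]
    - [44,0.75,-0.75,0,0,0,0]
    - [44,1,-1,0,0,0,0]
    - [44,1,-1,0,0,0,0.134]
    - [44,1,-1,0,0,0,0.134]
    - [44,1,-1,0,0,0,0.134]

```text
time_s: 2.1
position: [0.5009, 0.0184, 0.2222]
tcp_rot: [[0.992, 0.129, -0.001], [0.129, -0.992, 0.0], [-0.001, -0.0, -1.0]]
force: [0.3, -0.0, 0.4]
opening: 0.51
grasp_force: 0.0
```

Request:
drive_tool:
  steps:
    - [44,0.05,-0.15,0,0,0,0]
    - [44,0.15,-0.5,0,0,0,0]
    - [44,0.26,-0.8,0,0,0,0]

```text
time_s: 2.4
position: [0.5196, 0.1175, 0.2224]
tcp_rot: [[0.992, 0.126, -0.001], [0.126, -0.992, 0.0], [-0.001, -0.0, -1.0]]
force: [-0.2, -0.8, 0.4]
opening: 0.506
grasp_force: 0.0
```

Request:
drive_tool:
  steps:
    - [44,0.1,-0.35,0,0,0,0]
    - [44,0.2,-0.65,0,0,0,0]
    - [44,0.26,-0.8,0,0,0,0]
    - [44,0.26,-0.8,0,0,0,0]

```text
time_s: 2.8
position: [0.5389, 0.2183, 0.2223]
tcp_rot: [[0.991, 0.131, 0.0], [0.131, -0.991, 0.001], [0.001, -0.001, -1.0]]
force: [1.0, -0.9, -0.5]
opening: 0.507
grasp_force: 0.0
```

Request:
drive_tool:
  steps:
    - [44,0.1,-0.3,0,0,0,0]
    - [44,0.2,-0.6,0,0,0,0]
    - [44,0.26,-0.83,0,0,0,0]
    - [44,0.26,-0.83,0,0,0,0]
    - [44,0.26,-0.83,0,0,0,0]
    - [44,0.26,-0.83,0,0,0,0]

```text
time_s: 3.4
position: [0.5565, 0.3171, 0.2223]
tcp_rot: [[0.992, 0.126, -0.001], [0.126, -0.992, -0.001], [-0.001, 0.001, -1.0]]
force: [-0.4, -0.6, -0.9]
opening: 0.508
grasp_force: 0.0
```

```bash
python3 - <<'E'
from h import *
c,W=cap("wrist"); cv2.imwrite("pics/w1.png",c["color"])
s=read_state(); print(s["position"],s["tcp_rot"],s["joint_positions"])
z=W[...,2]; R=np.hypot(W[...,0]-.556,W[...,1]-.321)<.06
for lo,hi in((.09,.11),(.022,.036)):
    m=(R&(z>lo)&(z<hi)); p=W[m]
    print(len(p),cv2.minAreaRect((p[:,:2]*1000).astype(np.float32)),np.median(p[:,2]))
E
```

```text
[0.55664115 0.31710128 0.2224083 ] [[ 9.92042843e-01  1.25896899e-01 -9.84295531e-04]
 [ 1.25896073e-01 -9.92043063e-01 -8.60060595e-04]
 [-1.08474252e-03  7.29298016e-04 -9.99999146e-01]] [ 1.97042122e+01  3.14931626e+01  7.96524760e+01 -2.93404331e-02
  6.89240725e+01  1.02482247e+02]
867 ((555.3443603515625, 322.6225280761719), (46.0303955078125, 13.775776863098145), 7.321918964385986) 0.09740330130619178
4930 ((556.2168579101562, 323.1397705078125), (97.2699966430664, 99.1863021850586), 43.743751525878906) 0.029673993321008292
```

View pics/w1.png

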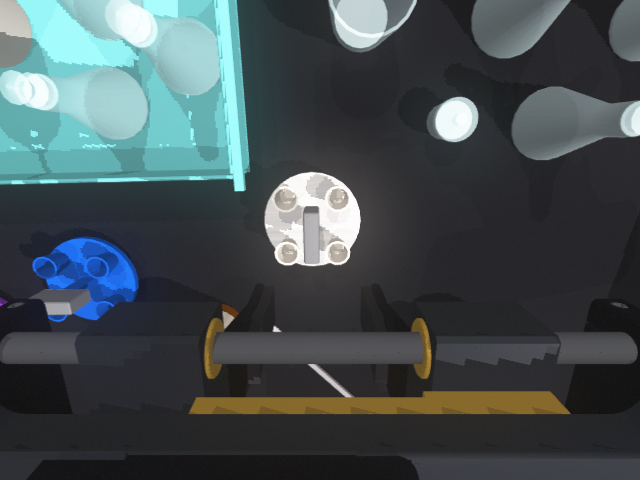

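The wrist view shows the carrier at (312,220) with its bar upright between the open fingers. The bar centre is (0.5555, 0.322) and the yaw is 7.3°, which matches the tool. I'll descend and close.

Request:
drive_tool:
  steps:
    - [44,0,-0.04,0.2,0,0,0]
    - [44,-0.01,-0.04,0.5,0,0,0]
    - [44,-0.01,-0.04,0.8,0,0,0]
    - [44,-0.01,-0.04,0.9,0,0,0]
    - [44,-0.01,-0.04,0.9,0,0,0]
    - [44,-0.01,-0.04,0.9,0,0,0]

```text
time_s: 4.05
position: [0.5562, 0.3234, 0.1158]
tcp_rot: [[0.992, 0.127, 0.002], [0.127, -0.992, 0.001], [0.002, -0.0, -1.0]]
force: [0.9, -0.5, 0.9]
opening: 0.505
grasp_force: 0.0
```

Request:
drive_tool:
  steps:
    - [44,0,0,0.15,0,0,0]
    - [44,0,0,0.3,0,0,0]
    - [44,0,0,0.425,0,0,0]
    - [44,0,0,0.425,0,0,0]
    - [44,0,0,0.425,0,0,0]
    - [44,0,0,0.425,0,0,0]

```text
time_s: 4.65
position: [0.556, 0.324, 0.0648]
tcp_rot: [[0.992, 0.128, 0.002], [0.128, -0.992, 0.001], [0.002, -0.001, -1.0]]
force: [0.3, -0.1, -0.0]
opening: 0.503
grasp_force: 0.0
```

Request:
drive_tool:
  steps:
    - [30,0,0,0,0,0,0]
    - [20,0,0,0,0,0,0]
    - [16,0,0,0,0,0,0]
    - [13,0,0,0,0,0,0]
    - [8,0,0,0,0,0,0]
    - [5,0,0,0,0,0,0]
    - [5,0,0,0,0,0,0]
    - [5,0,0,0,0,0,0]

```text
time_s: 5.45
position: [0.555, 0.3233, 0.0637]
tcp_rot: [[0.992, 0.128, -0.0], [0.128, -0.992, -0.0], [-0.0, 0.0, -1.0]]
force: [0.2, -2.1, 1.1]
opening: 0.16
grasp_force: 30.0
```

Request:
drive_tool:
  steps:
    - [0,0,0,0,0,0,0]
    - [0,0,0,-0.02,0,0,0]
    - [0,0,0,-0.06,0,0,0]
    - [0,0,0,-0.12,0,0,0]
    - [0,0,0,-0.2,0,0,0]
    - [0,0,0,-0.3,0,0,0]
    - [0,0,0,-0.4,0,0,0]
    - [0,0,0,-0.4,0,0,0]

```text
time_s: 6.25
position: [0.5568, 0.3243, 0.1144]
tcp_rot: [[0.992, 0.128, 0.005], [0.128, -0.992, 0.002], [0.005, -0.001, -1.0]]
force: [1.0, 0.3, -1.5]
opening: 0.16
grasp_force: 30.0
```

Request:
drive_tool:
  steps:
    - [0,0,0,-0.15,0,0,0]
    - [0,0,0,-0.35,0,0,0]
    - [0,0,0,-0.55,0,0,0]
    - [0,0,0,-0.65,0,0,0]
    - [0,0,0,-0.65,0,0,0]
    - [0,0,0,-0.65,0,0,0]

```text
time_s: 6.85
position: [0.5544, 0.3233, 0.1889]
tcp_rot: [[0.992, 0.127, -0.001], [0.127, -0.992, -0.0], [-0.001, 0.0, -1.0]]
force: [-0.4, -0.3, -4.0]
opening: 0.161
grasp_force: 30.0
```

Request:
drive_tool:
  steps:
    - [0,0,0.05,0,0,0,0]
    - [0,-0.02,0.15,0,0,0,0]
    - [0,-0.03,0.3,0,0,0,0]
    - [0,-0.05,0.48,0,0,0,0]
    - [0,-0.07,0.66,0,0,0,0]
    - [0,-0.09,0.84,0,0,0,0]

```text
time_s: 7.45
position: [0.5568, 0.2197, 0.1891]
tcp_rot: [[0.992, 0.127, -0.001], [0.127, -0.992, -0.001], [-0.001, 0.001, -1.0]]
force: [0.5, -0.6, -1.9]
opening: 0.16
grasp_force: 30.0
```

Request:
drive_tool:
  steps:
    - [0,-0.02,0.2,0,0,0,0]
    - [0,-0.04,0.4,0,0,0,0]
    - [0,-0.06,0.6,0,0,0,0]
    - [0,-0.09,0.84,0,0,0,0]

```text
time_s: 7.85
position: [0.5588, 0.1186, 0.1893]
tcp_rot: [[0.992, 0.127, -0.001], [0.127, -0.992, -0.0], [-0.001, 0.0, -1.0]]
force: [-1.0, -0.4, -2.8]
opening: 0.157
grasp_force: 30.0
```

Request:
drive_tool:
  steps:
    - [0,-0.02,0.2,0,0,0,0]
    - [0,-0.04,0.4,0,0,0,0]
    - [0,-0.06,0.58,0,0,0,0]
    - [0,-0.08,0.74,0,0,0,0]
    - [0,-0.09,0.84,0,0,0,0.056]
    - [0,-0.09,0.84,0,0,0,0.056]
    - [0,-0.09,0.84,0,0,0,0.056]
    - [0,-0.09,0.84,0,0,0,0.056]

```text
time_s: 8.65
position: [0.561, 0.0197, 0.1894]
tcp_rot: [[0.999, 0.045, -0.001], [0.045, -0.999, 0.0], [-0.001, -0.0, -1.0]]
force: [-0.0, 0.8, -3.3]
opening: 0.157
grasp_force: 30.0
```

```bash
cat > m.py <<'E'
from h import *
import sys
tag=sys.argv[1]
s=read_state(); print(s["position"],np.degrees(np.arctan2(s["tcp_rot"][1][0],s["tcp_rot"][0][0])),s["force"],s["opening"])
p=np.array(s["position"]); f=lambda m,W:(m.sum(),cv2.minAreaRect((W[m][:,:2]*1000).astype(np.float32)) if m.sum()>5 else None,np.median(W[m][:,2]))
for n in("wrist","top","scene"):
    c,W=cap(n); cv2.imwrite(f"{n}_{tag}.png",c["color"]); I=c["color"].astype(int); z=W[...,2]
    B=(abs(W[...,0]-.569)<.046)&(abs(W[...,1]+.187)<.046)
    print(n,"slot",f(B&(z<.0715)&(z>.058),W),"\n stage",f((np.hypot(W[...,0]-.569,W[...,1]+.187)<.088)&(z>.072)&(z<.086),W))
    C=(np.hypot(W[...,0]-p[0],W[...,1]-p[1])<.065); zo=p[2]-.0417
    print("  disc",f(C&(abs(z-zo-.008)<.005),W))
    m=C&(abs(z-zo-.008)<.004)
    if m.sum()>50:
        q=W[m]; A=np.linalg.lstsq(np.c_[q[:,:2]-p[:2],np.ones(len(q))],q[:,2],rcond=None)[0]; print("  plane tilt deg",np.degrees(A[:2]).round(2),"z0",A[2].round(4))
E
python3 m.py a; cp wrist_a.png pics/w2.png
```

```text
[0.56096215 0.01970501 0.18942511] 2.57361942303395 [-0.01216407  0.79799687 -3.33636826] 0.15715505067618415
wrist slot (np.int64(2516), ((567.3303833007812, -187.62234497070312), (69.22250366210938, 25.74468421936035), 0.8516094088554382), np.float64(0.06380108847229216)) 
 stage (np.int64(14745), ((567.8392944335938, -183.89987182617188), (110.72013854980469, 111.93388366699219), 1.1180695295333862), np.float64(0.07740461477622672))
  disc (np.int64(10054), ((576.701171875, 20.768217086791992), (68.31014251708984, 98.8753433227539), 3.0784718990325928), np.float64(0.1554544421271168))
  plane tilt deg [0.21 0.08] z0 0.1555
top slot (np.int64(107), ((570.455078125, -195.69786071777344), (67.56523895263672, 12.337638854980469), 1.6351289749145508), np.float64(0.06563345392477558)) 
 stage (np.int64(726), ((569.119384765625, -213.17050170898438), (111.00369262695312, 57.3760986328125), 1.68160080909729), np.float64(0.07921495075795859))
  disc (np.int64(80), ((533.0000610351562, 47.51002502441406), (46.82339096069336, 25.453941345214844), 22.678733825683594), np.float64(0.15654394331456373))
  plane tilt deg [ 1.73 -3.54] z0 0.1589
scene slot (np.int64(306), ((563.6549682617188, -180.21356201171875), (67.7588119506836, 35.73291015625), 1.1416490077972412), np.float64(0.06526981668762294)) 
 stage (np.int64(1673), ((568.8885498046875, -182.2651824951172), (115.23963928222656, 110.86652374267578), 1.1973748207092285), np.float64(0.07892253719569703))
  disc (np.int64(673), ((573.9681396484375, 21.600994110107422), (98.7379150390625, 76.45556640625), 87.56666564941406), np.float64(0.15681823418028626))
  plane tilt deg [-0.23 -0.09] z0 0.1565
```

View pics/w2.png

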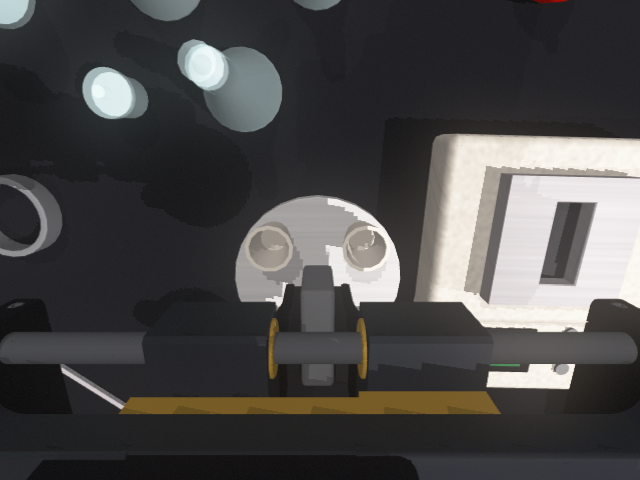

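The wrist view shows the held carrier level at (318,270) and the slot at (568,243). The empty grey ring is at the left, at (15,215). The slot is at about (0.568, -0.1855) with a yaw near 1.3°.

Request:
drive_tool:
  steps:
    - [0,0,0.08,0,0,0,0]
    - [0,0,0.25,0,0,0,0]
    - [0,-0.01,0.45,0,0,0,0]
    - [0,-0.01,0.66,0,0,0,0]
    - [0,-0.01,0.86,0,0,0,0]

```text
time_s: 9.3
position: [0.5648, -0.0849, 0.1896]
tcp_rot: [[0.999, 0.045, 0.0], [0.045, -0.999, -0.0], [0.0, 0.001, -1.0]]
force: [-0.2, -0.5, -3.2]
opening: 0.16
grasp_force: 30.0
```

Request:
drive_tool:
  steps:
    - [0,0,0.2,0,0,0,0]
    - [0,0,0.4,0,0,0,0]
    - [0,-0.01,0.6,0,0,0,0]
    - [0,-0.01,0.75,0,0,0,0]
    - [0,-0.01,0.855,0,0,0,0.014]
    - [0,-0.01,0.855,0,0,0,0.014]
    - [0,-0.01,0.855,0,0,0,0.014]
    - [0,-0.01,0.855,0,0,0,0.014]

```text
time_s: 10.1
position: [0.5678, -0.185, 0.1894]
tcp_rot: [[1.0, 0.024, -0.001], [0.024, -1.0, 0.001], [-0.001, -0.001, -1.0]]
force: [-0.1, 0.3, -2.4]
opening: 0.157
grasp_force: 30.0
```

```bash
python3 m.py b; cp scene_b.png pics/s2.png; python3 - <<'E'
import cv2
i=cv2.imread('scene_b.png'); cv2.imwrite('pics/s2c.png',cv2.resize(i[230:410,80:300],None,fx=3,fy=3))
E
```

```text
[ 0.56775076 -0.18496465  0.18941933] 1.3700652262052304 [-0.08665267  0.3265899  -2.38723041] 0.15679358979763444
wrist slot (np.int64(0), None, np.float64(nan)) 
 stage (np.int64(4585), ((600.8857421875, -183.3759765625), (45.26514434814453, 110.4241943359375), 1.5488674640655518), np.float64(0.07757629190105368))
  disc (np.int64(10049), ((583.5823974609375, -184.31068420410156), (68.5356674194336, 98.95258331298828), 1.4106006622314453), np.float64(0.1554078808099904))
  plane tilt deg [0.21 0.12] z0 0.1555
top slot (np.int64(10), ((565.3449096679688, -166.0072784423828), (66.27333068847656, 7.931650161743164), 27.54500389099121), np.float64(0.06518442672281104)) 
 stage (np.int64(631), ((568.541748046875, -184.0016326904297), (110.5979232788086, 109.43125915527344), 1.1667371988296509), np.float64(0.07884419966395138))
  disc (np.int64(195), ((536.323974609375, -177.56874084472656), (51.393096923828125, 54.780948638916016), 30.075498580932617), np.float64(0.15654482048839194))
  plane tilt deg [1.66 0.51] z0 0.1571
scene slot (np.int64(108), ((584.6229858398438, -183.23312377929688), (28.06883430480957, 27.292951583862305), 89.6915054321289), np.float64(0.0649808793601366)) 
 stage (np.int64(983), ((569.9588623046875, -182.43698120117188), (113.15281677246094, 111.05619049072266), 0.8625407218933105), np.float64(0.0790195974531047))
  disc (np.int64(752), ((580.1644287109375, -181.4041748046875), (78.02904510498047, 99.04853057861328), 7.513368606567383), np.float64(0.15687325182637146))
  plane tilt deg [-0.29  0.03] z0 0.1566
  return _methods._mean(a, axis=axis, dtype=dtype,
  ret = ret.dtype.type(ret / rcount)
```

View pics/s2c.png

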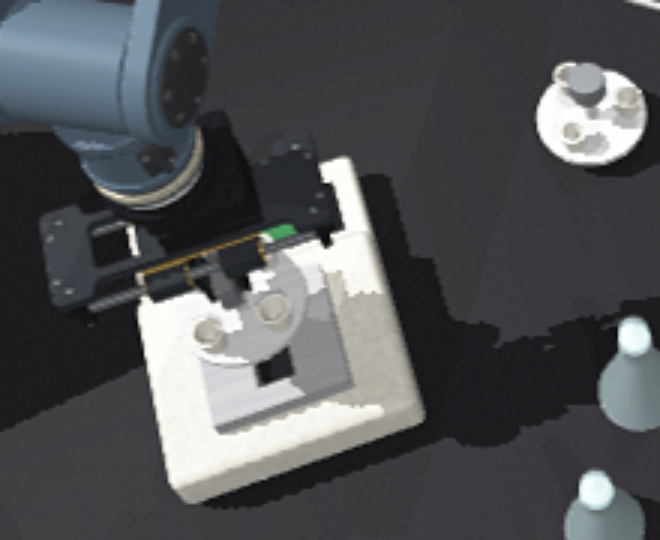

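The view shows the carrier at crop pixel (255,310) over the stage. The visible slot end at (272,372) is centred under the disc. Full home needs about 70 mm of descent, with key entry at about 58 mm. I'll go down 55 mm, then slowly.

Request:
drive_tool:
  steps:
    - [0,0,0,0.06,0,0,0]
    - [0,0,0,0.17,0,0,0]
    - [0,0,0,0.3,0,0,0]
    - [0,0,0,0.4,0,0,0]
    - [0,0,0,0.45,0,0,0]
    - [0,0,0,0.45,0,0,0]

```text
time_s: 10.85
position: [0.5672, -0.1858, 0.134]
tcp_rot: [[1.0, 0.023, -0.003], [0.023, -1.0, 0.001], [-0.003, -0.001, -1.0]]
force: [-0.4, 0.4, -3.6]
opening: 0.157
grasp_force: 30.0
```

Request:
drive_tool:
  steps:
    - [0,0,0,0.01,0,0,0]
    - [0,0,0,0.02,0,0,0]
    - [0,0,0,0.03,0,0,0]
    - [0,0,0,0.04,0,0,0]
    - [0,0,0,0.04,0,0,0]

```text
time_s: 11.35
position: [0.568, -0.1862, 0.1308]
tcp_rot: [[1.0, 0.023, 0.0], [0.023, -1.0, -0.0], [0.0, 0.0, -1.0]]
force: [0.2, -0.6, -2.5]
opening: 0.157
grasp_force: 30.0
```

Request:
drive_tool:
  steps:
    - [0,0,0,0.01,0,0,0]
    - [0,0,0,0.02,0,0,0]
    - [0,0,0,0.03,0,0,0]
    - [0,0,0,0.035,0,0,0]
    - [0,0,0,0.035,0,0,0]

```text
time_s: 11.85
position: [0.5679, -0.1862, 0.1264]
tcp_rot: [[1.0, 0.023, -0.0], [0.023, -1.0, 0.0], [-0.0, -0.0, -1.0]]
force: [0.4, -0.3, -2.5]
opening: 0.158
grasp_force: 30.0
```

Request:
drive_tool:
  steps:
    - [0,0,0,0.01,0,0,0]
    - [0,0,0,0.02,0,0,0]
    - [0,0,0,0.025,0,0,0]
    - [0,0,0,0.025,0,0,0]

```text
time_s: 12.25
position: [0.5679, -0.1862, 0.1234]
tcp_rot: [[1.0, 0.023, -0.0], [0.023, -1.0, 0.0], [-0.0, -0.0, -1.0]]
force: [0.4, -0.4, -2.1]
opening: 0.16
grasp_force: 30.0
```

No contact force and well past the entry height, so the key is in the slot. I'll finish in fine steps.

Request:
drive_tool:
  steps:
    - [0,0,0,0.008,0,0,0]
    - [0,0,0,0.016,0,0,0]
    - [0,0,0,0.016,0,0,0]

```text
time_s: 12.55
position: [0.5679, -0.1862, 0.1215]
tcp_rot: [[1.0, 0.023, -0.0], [0.023, -1.0, 0.0], [-0.0, -0.0, -1.0]]
force: [-0.1, -1.0, -2.6]
opening: 0.159
grasp_force: 30.0
```

Request:
drive_tool:
  steps:
    - [0,0,0,0.006,0,0,0]
    - [0,0,0,0.006,0,0,0]
    - [0,0,0,0.006,0,0,0]

```text
time_s: 12.85
position: [0.568, -0.1862, 0.1209]
tcp_rot: [[1.0, 0.023, 0.0], [0.023, -1.0, -0.0], [0.0, 0.0, -1.0]]
force: [-0.3, 0.1, -1.9]
opening: 0.159
grasp_force: 30.0
```

Request:
drive_tool:
  steps:
    - [0,0,0,0.006,0,0,0]
    - [0,0,0,0.006,0,0,0]
    - [0,0,0,0.006,0,0,0]

```text
time_s: 13.15
position: [0.568, -0.1862, 0.1202]
tcp_rot: [[1.0, 0.023, -0.0], [0.023, -1.0, 0.0], [-0.0, -0.0, -1.0]]
force: [0.1, 0.1, -2.0]
opening: 0.158
grasp_force: 30.0
```

Request:
drive_tool:
  steps:
    - [0,0,0,0.004,0,0,0]
    - [0,0,0,0.004,0,0,0]
    - [0,0,0,0.004,0,0,0]

```text
time_s: 13.45
position: [0.568, -0.1862, 0.1197]
tcp_rot: [[1.0, 0.023, -0.0], [0.023, -1.0, 0.0], [0.0, -0.0, -1.0]]
force: [0.1, 0.2, -2.8]
opening: 0.156
grasp_force: 30.0
```

Request:
drive_tool:
  steps:
    - [0,0,0,0.004,0,0,0]
    - [0,0,0,0.004,0,0,0]
    - [0,0,0,0.004,0,0,0]

```text
time_s: 13.75
position: [0.568, -0.1862, 0.1196]
tcp_rot: [[1.0, 0.023, 0.0], [0.023, -1.0, -0.0], [0.0, 0.0, -1.0]]
force: [-1.0, 1.2, 1.9]
opening: 0.163
grasp_force: 30.0
```

Request:
drive_tool:
  steps:
    - [0,0,0,0.004,0,0,0]
    - [0,0,0,0.004,0,0,0]
    - [0,0,0,0.004,0,0,0]

```text
time_s: 14.05
position: [0.5681, -0.1862, 0.1196]
tcp_rot: [[1.0, 0.023, 0.0], [0.023, -1.0, -0.0], [0.0, 0.0, -1.0]]
force: [-2.5, 1.2, 4.6]
opening: 0.155
grasp_force: 30.0
```

Contact came at the expected height of 0.1196 with about 7 N net. I'll check that it's flat, then release.

```bash
python3 m.py c 2>/dev/null
```

```text
[ 0.5680865  -0.18621218  0.11963441] 1.3137563736350908 [-2.48510092  1.15087985  4.59239556] 0.15503218341078165
wrist slot (np.int64(0), None, np.float64(nan)) 
 stage (np.int64(13455), ((585.9940185546875, -183.6846160888672), (74.59320831298828, 110.47467041015625), 1.1007264852523804), np.float64(0.08407687722461998))
  disc (np.int64(10049), ((583.8299560546875, -185.61392211914062), (68.49703979492188, 99.1634750366211), 1.2247792482376099), np.float64(0.08565307720196824))
  plane tilt deg [0.28 0.01] z0 0.0857
top slot (np.int64(0), None, np.float64(nan)) 
 stage (np.int64(37), ((585.8781127929688, -130.7150115966797), (71.88719940185547, 3.847601890563965), 1.555678367614746), np.float64(0.07714538594023719))
  disc (np.int64(6), ((577.1315307617188, -129.87640380859375), (39.73046112060547, 1.2263848781585693), 4.851996421813965), np.float64(0.08265968267059483))
scene slot (np.int64(0), None, np.float64(nan)) 
 stage (np.int64(744), ((569.6884155273438, -182.46633911132812), (113.31527709960938, 111.11536407470703), 1.087113380432129), np.float64(0.08014804197993369))
  disc (np.int64(721), ((574.1741333007812, -181.2714385986328), (100.4404296875, 110.40679168701172), 5.101212024688721), np.float64(0.0866175859002582))
  plane tilt deg [-0.5  -0.11] z0 0.0866
```

Request:
drive_tool:
  steps:
    - [14,0,0,0,0,0,0]
    - [18,0,0,0,0,0,0]
    - [24,0,0,0,0,0,0]
    - [32,0,0,0,0,0,0]
    - [40,0,0,0,0,0,0]
    - [44,0,0,0,0,0,0]
    - [44,0,0,0,0,0,0]
    - [44,0,0,0,0,0,0]

```text
time_s: 15.0
position: [0.568, -0.1862, 0.1187]
tcp_rot: [[1.0, 0.023, -0.0], [0.023, -1.0, 0.0], [-0.0, -0.0, -1.0]]
force: [0.1, 0.2, 0.6]
opening: 0.498
grasp_force: 0.0
```

Released with the disc flat: disc top at 0.0857, against 0.0774 for the stage. Retreating straight up.

Request:
drive_tool:
  steps:
    - [44,0,0,-0.08,0,0,0]
    - [44,0,0,-0.25,0,0,0]
    - [44,0,0,-0.5,0,0,0]
    - [44,0,0,-0.75,0,0,0]
    - [44,0,0,-1,0,0,0]
    - [44,0,0,-1,0,0,0]

```text
time_s: 15.6
position: [0.5709, -0.1876, 0.2444]
tcp_rot: [[1.0, 0.023, 0.01], [0.023, -1.0, -0.005], [0.01, 0.006, -1.0]]
force: [0.2, -0.9, 0.2]
opening: 0.508
grasp_force: 0.0
```

Request:
drive_tool:
  steps:
    - [44,-0.2,0,-0.1,0,0,0]
    - [44,-0.5,0,-0.2,0,0,0]
    - [44,-0.8,0,-0.3,0,0,0]
    - [44,-0.8,0,-0.3,0,0,0]
    - [44,-0.8,0,-0.3,0,0,0]
    - [44,-0.8,0,-0.3,0,0,0]

```text
time_s: 16.2
position: [0.4727, -0.1886, 0.2745]
tcp_rot: [[1.0, 0.023, 0.001], [0.023, -1.0, -0.0], [0.001, 0.0, -1.0]]
force: [-0.4, -0.2, -0.5]
opening: 0.505
grasp_force: 0.0
```

```bash
python3 - <<'E'
from h import *
for n in("wrist","scene"):
    c,W=cap(n); z=W[...,2]; C=np.hypot(W[...,0]-.568,W[...,1]+.185)<.053
    q=W[C&(abs(z-.0865)<.004)]; A=np.linalg.lstsq(np.c_[q[:,:2]-[.568,-.185],np.ones(len(q))],q[:,2],rcond=None)[0]
    print(n,len(q),np.degrees(A[:2]).round(2),A[2],cv2.minAreaRect((q[:,:2]*1000).astype(np.float32)))
    q=W[C&(abs(z-.153)<.006)]; print(len(q),cv2.minAreaRect((q[:,:2]*1000).astype(np.float32)) if len(q)>4 else 0)
cv2.imwrite("pics/s3.png",c["color"]); s=read_state(); print(s["time_s"],s["force"],s["qvel"])
E
```

```text
wrist 6317 [0.07 0.06] 0.08606177753115105 ((568.0516967773438, -185.98744201660156), (97.01132202148438, 97.54876708984375), 44.21559143066406)
1158 ((568.0186157226562, -185.8511505126953), (45.65565872192383, 13.791258811950684), 1.7482701539993286)
scene 728 [-0.24  0.19] 0.08691718151253522 ((570.3265991210938, -183.10406494140625), (95.47947692871094, 100.18860626220703), 25.671579360961914)
121 ((568.4462890625, -183.81100463867188), (47.49340057373047, 13.792048454284668), 1.7399309873580933)
16.3 [-0.10127596 -1.10901923 -0.62415925] [ 0.07757368  0.03885725  0.0435386   0.0087013   0.16834622 -0.01558037]
```

View pics/s3.png

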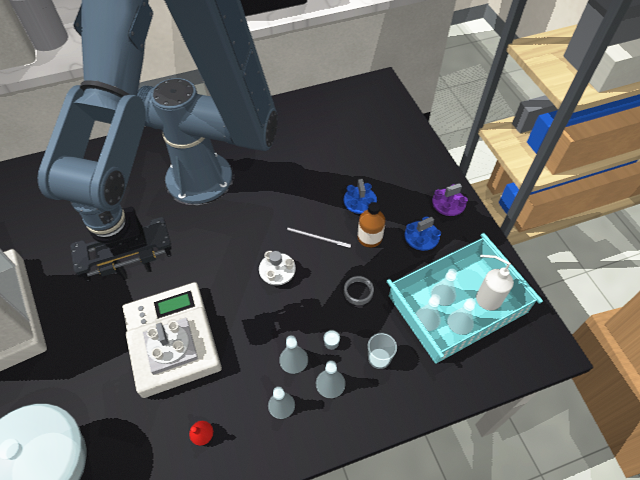

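The scene shows the carrier seated flat on the stage at (168,342), the spare unmoved at (277,267), the empty ring at (358,291), and the arm clear.

```bash
python3 -c "
from rig import order; print(order.hand_in())"
```

```text
the job is handed in; nothing more can be done
None
```

The four-crucible carrier is seated flat on the balance stage with its key in the slot and has been released; the spare was not touched, and the job was handed in at about 16 s (no verdict came back).

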